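# Stack the clamp cases in the sorting stand, largest first

## Robot

A 6-joint arm with a two-finger parallel gripper is mounted at the origin on the work surface. World frame = base frame: x ahead of the robot, y to its left, z up, the work surface at z = 0. Lengths are in mm, angles in degrees, forces in N, time in s.
With the tool pointing down it reaches from about 250 to 725 mm from the base axis. Payload 9.7 kg.
Tool frame: the origin (TCP) lies midway between the tips of the shut fingers; the grasp point (between the pads) lies 19 mm behind it (env.grip_depth is the distance from the TCP to the grasp point, in mm); x points along the fingers, z is the direction in which the jaws open and shut, and the axes are right-handed (so a half turn about x gives the same grasp; the last joint's range is limited). The gripper opens to 85 mm and grips with 20 to 120 N. Pads are 22 mm wide; open, the fingers measure 114 mm over their backs; the gripper's body (76 mm by 85 mm) begins 54 mm behind the grasp point. The pads swing forward as they close: fully open they stand 13 mm farther back than shut.
Start: joints at [-75.974, 4.979, 10.078, 95.1, 0, 90], TCP at [133.297, -533.6, 231.284] pointing down, gripper open.
Joint ranges: [-179.16, 179.16], [-48.56, 103.87], [-65.8, 70.77], [-126.05, 130.52], [-82.76, 87.17], [-180, 180]. Speed limits (degrees/s): [127.2, 127.2, 147.25, 180, 180, 180].

## Interface

Orientations are given as a 3x3 rotation matrix whose columns are the frame's x, y, z axes.
In Python, from station import env, optics gives the robot as it stands.
- The arm moves only by the tool apply_moves, never from a script. Its argument "commands" is a list that holds one entry, the list of rows, each a list of 7 numbers: the shift along the tool's x, y, z in m, then the turn, a rotation vector about the tool's x, y, z in rad, then the finger opening in m, from 0 to 0.0854. A call has 1 to 20 rows; each row shifts and turns the commanded pose from where the row before left it, along the tool's axes as they then stand; what a row does not reach is not made up. A row lasts 1/12 s, in which the tool goes at most 41.7 mm and 7.16 degrees, less where a joint would pass 70% of its speed; a pose out of reach is approached as far as the arm can. A call with a gripper value outside its range is refused whole. The fingers move at their own pace and stop on an object; "squeeze" is the grip in N (left out, the last holds). Time passes only in rows, so rows that do not move let the fingers close. It gives the time, the measured TCP pose, the force and the opening at its end, in the units of the state.
- env.get_obs(): the state, without advancing time (a new reading comes with each control period).
- optics.grab_frame(name): name is "scene" or "top" or "wrist"; returns a dict with "pixels" (384x512x3 uint8, blue, green, red), "range_z" (384x512 float32, mm along the optical axis (not along the pixel's ray), 0 where there is no reading), "fx", "fy", "cx", "cy" (pixels), "camera_from_world" (4x4, takes a point from world to camera coordinates). Camera axes: x right, y down, z forward; pixel columns grow to the right and rows downward; lengths in mm; the calibration is good to about 2 mm. A picture is of the moment at which its call begins.
- env.hand_in(): hands the job in, once; it reports no verdict.
The state is a dict: "time_s": time; "qpos": joint angles; "dq": joint speeds; "tau": joint torques, N m; "ee_pos": TCP position; "tcp_rot": TCP orientation; "ft_force": force on the tool from outside, world axes, zero at the start; "moment": the same for the moment, N m; "grip_width": finger opening in mm.
Only numpy, scipy, OpenCV 4.12 (cv2) and the standard library are available. Lean on these libraries where they do the work, as an engineer would, in place of code of your own. Each camera call takes 0.05 s, during which the arm holds its last target.

## Task

Stack the three metal clamp cases in the bay of the blue sorting stand, largest at the bottom, sliding them level and never lifting or tipping them: push the largest fully home against the back bar, then slide the middle one off the low block onto it, then slide the smallest off the high block onto the middle one. Leave each case lying flat and square with its whole base on the case below, let go, and leave everything else on the counter where it is.

Things in the scene. Friction and masses are not known exactly. Their poses are not given: they have to be found in the camera images.
- stand: Blue acrylic sorting stand, fixed to the counter. Origin: on the counter surface at the centre of the bay; x points into the bay (roughly away from the robot), y along the back bar. The bay is 138 mm wide (y from -69 to +69 mm) between the two blocks; its floor is the counter. The back bar (408 mm long, 34 mm high) has its front face at x = +76 mm. The bay is open towards -x. Pose differs from run to run
- low_block: Low blue block, fixed, one side wall of the bay: 47 mm high, flat top, 135 mm in y (+-67.5), from -59 to +75 mm in x. Origin: on the counter, 136.5 mm to +y or -y of the stand's origin (either side may be drawn), axes parallel to the stand's. The middle case starts on it
- high_block: High blue block, fixed, the other side wall of the bay: 87 mm high, otherwise the same plan size and origin as the low block. The small case starts on it
- large_case: Largest closed aluminium case, a plain flat-topped box 150 (x) by 130 (y) by 45 mm high, 0.5 to 0.95 kg. Origin: centre of its underside. It starts on the counter with its front part in the mouth of the bay and sticking out towards -x, 50 to 85 mm short of home. Home, touching the back bar, its origin is within 1 mm of the stand's x = 0; it has 4 mm of play to either block, and its top is then 2 mm below the top of the low block
- middle_case: Middle closed aluminium case, a plain flat-topped box 100 (x) by 105 (y) by 40 mm high, 0.3 to 0.6 kg. Origin: centre of its underside. Starts on the low block, its axes near the stand's. When it lies on the large case its top is 2 mm below the top of the high block
- small_case: Smallest closed aluminium case, a plain flat-topped box 72 (x) by 80 (y) by 35 mm high, 0.15 to 0.31 kg. Origin: centre of its underside. Starts on the high block, its axes near the stand's
- kidney_dish: Stainless kidney dish, 216 mm long, about 90 mm wide, 38 mm high; a bystander, to be left where it is. Origin: centre of its underside
- mug: Heavy white ceramic mug, 84 mm across, 95 mm high, with forceps standing in it to 152 mm; a bystander, to be left where it is. Origin: centre of its underside
- slide_clamp_a: Red slide clamp lying flat, 100 by 38 by 14 mm; a bystander, to be left where it is. Origin: centre of its underside
- slide_clamp_b: Second red slide clamp, the same; a bystander, to be left where it is. Origin: centre of its underside
- tape_roll: White roll of tape lying flat, 68 mm across, 25 mm high; a bystander, to be left where it is. Origin: centre of its underside
- gel_bottle: Clear gel bottle, 60 mm across, 170 mm high, beside the stand; a bystander, to be left where it is. Origin: centre of its underside
Things that resemble listed ones, but are neither listed nor needed, are in the scene too. Leave any green or turquoise look-alike of the middle_case alone.

How it is judged:
By the outcome, as a careful person would: the job done as asked, in the order asked, and still so for the second after the job is handed in, with the robot touching nothing.
It also fails if it takes over 64 s, if anything falls off the work surface, if the arm or the gripper's body presses on something with over 40 N, if the wrist force passes 120 N, or if a joint passes its speed limit or range.

## Working session

There is one attempt and no reset: what is moved stays moved. The work goes in short steps, Python scripts to look and compute and a tool call to move; the robot and the scene stay as the last step left them, time stands still between calls to the robot, and variables do not carry over. Pictures are saved under pics/ and viewed, and the job is handed in when it is done.

Besides the shell and the picture viewer there is one more tool, called after ">>>" by a JSON object that holds its "method" and its "body". apply_moves: Moves the arm, as the interface text tells. Its arguments: {"type":"object","properties":{"commands":{"type":"array","items":{"type":"array","items":{"type":"array","items":{"type":"number"}}}},"squeeze":{"type":"number"}},"required":["commands"]}

```bash
ls; mkdir -p pics; python3 - <<'E'
from station import env, optics
import cv2, numpy as np, pickle
o=env.get_obs(); print(o)
for n in ("scene","top","wrist"):
    f=optics.grab_frame(n); cv2.imwrite(f"pics/{n}0.png",f["pixels"]); pickle.dump(f,open(f"pics/{n}0.pkl","wb"))
    print(n,f["fx"],f["cx"],f["cy"],np.round(np.linalg.inv(f["camera_from_world"]),3).tolist())
E
```

```text
pics
{'time_s': 0.0, 'qpos': array([-7.59740005e+01,  5.01094694e+00,  1.00365435e+01,  9.51004920e+01,
        1.38837734e-03,  9.00022148e+01]), 'dq': array([ 0.0179565 , -0.01479455, -0.01722451, -0.04513595,  0.01677766,
       -0.04428692]), 'tau': array([ 7.64872402e-04, -5.20379591e+01,  4.64813840e+01,  1.57606305e-02,
        1.04510193e-05, -3.04191616e-06]), 'ee_pos': array([ 133.2516242 , -533.38330459,  230.6032593 ]), 'tcp_rot': array([[-2.93299876e-04,  9.70195223e-01,  2.42324457e-01],
       [ 1.27407321e-03,  2.42324633e-01, -9.70194387e-01],
       [-9.99999145e-01,  2.41812048e-05, -1.30717353e-03]]), 'ft_force': array([-0.47805573,  0.14943746, -0.37925149]), 'moment': array([-0.09441635,  0.05125158, -0.01097794]), 'grip_width': 85.38985115780163}
scene 499.25160452800856 250.74552864971113 196.69501804603752 [[-0.72, 0.596, -0.355, 1056.188], [0.693, 0.622, -0.363, 521.044], [0.005, -0.508, -0.861, 1263.186], [0.0, 0.0, 0.0, 1.0]]
top 403.7110710997994 252.22866575906517 188.3350996471578 [[0.003, -0.995, 0.1, 443.584], [-1.0, -0.004, -0.004, 2.565], [0.004, -0.1, -0.995, 1373.047], [0.0, 0.0, 0.0, 1.0]]
wrist 339.3831451377222 260.9162949831478 191.66314116035886 [[0.242, -0.924, -0.297, 209.561], [-0.97, -0.231, -0.072, -513.878], [-0.002, 0.306, -0.952, 373.256], [0.0, 0.0, 0.0, 1.0]]
```

View pics/scene0.png

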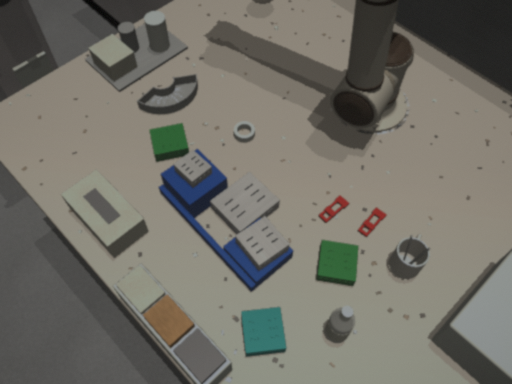

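View pics/top0.png

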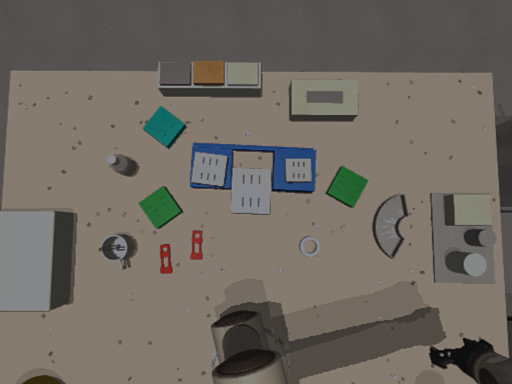

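View pics/wrist0.png

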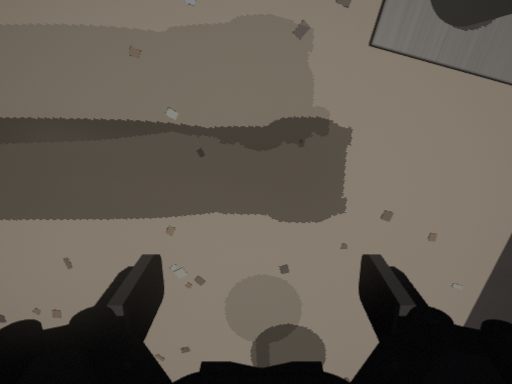

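The scene view shows the bay with the large case at (245,203), the middle case on the low block at (262,242) and the small case on the high block at (193,168). In the top view they are at (252,190), (210,169) and (298,170).

Things that could be mistaken for the middle case, by top-view pixel:
- Green boxes at (160,207) and (347,187).
- A turquoise box at (164,127).
- The cream instrument at (324,98).

By description, the middle case is the aluminium one on the low block at (210,169). I'll measure next.

```bash
cat > h.py <<'E'
import numpy as np, cv2, pickle
from station import env, optics
def world(f):
    z=f["range_z"].astype(float); v,u=np.mgrid[:z.shape[0],:z.shape[1]]
    P=np.stack([(u-f["cx"])/f["fx"]*z,(v-f["cy"])/f["fy"]*z,z],-1)
    T=np.linalg.inv(f["camera_from_world"]); W=P@T[:3,:3].T+T[:3,3]; W[z==0]=np.nan
    return W
def cast(f,uv,h):
    uv=np.asarray(uv,float).reshape(-1,2)
    d=np.stack([(uv[:,0]-f["cx"])/f["fx"],(uv[:,1]-f["cy"])/f["fy"],np.ones(len(uv))],-1)
    T=np.linalg.inv(f["camera_from_world"]); d=d@T[:3,:3].T; o=T[:3,3]
    return o+d*((h-o[2])/d[:,2])[:,None]
def proj(f,p):
    p=np.asarray(p,float).reshape(-1,3);T=f["camera_from_world"];c=p@T[:3,:3].T+T[:3,3]
    return np.stack([c[:,0]/c[:,2]*f["fx"]+f["cx"],c[:,1]/c[:,2]*f["fy"]+f["cy"]],-1)
E
python3 - <<'E'
from h import *
for n,rect in (("top",(180,135,330,225)),("scene",(150,140,310,290))):
    f=pickle.load(open(f"pics/{n}0.pkl","rb")); W=world(f)
    x0,y0,x1,y1=rect
    im=f["pixels"][y0:y1,x0:x1]; Z=W[y0:y1,x0:x1,2]
    hs=cv2.applyColorMap(np.uint8(np.clip(np.nan_to_num(Z)*2,0,255)),cv2.COLORMAP_JET)
    o=np.hstack([cv2.resize(im,None,fx=400/(x1-x0),fy=400/(x1-x0),interpolation=cv2.INTER_CUBIC),cv2.resize(hs,None,fx=400/(x1-x0),fy=400/(x1-x0),interpolation=0)])
    cv2.imwrite(f"pics/crop_{n}.png",o)
    h,e=np.histogram(Z[np.isfinite(Z)],bins=np.arange(-10,140,5)); print(n,list(zip(e[:-1].astype(int),h)))
E
```

```text
top [(np.int64(-10), np.int64(258)), (np.int64(-5), np.int64(3277)), (np.int64(0), np.int64(3684)), (np.int64(5), np.int64(402)), (np.int64(10), np.int64(34)), (np.int64(15), np.int64(40)), (np.int64(20), np.int64(35)), (np.int64(25), np.int64(62)), (np.int64(30), np.int64(273)), (np.int64(35), np.int64(239)), (np.int64(40), np.int64(933)), (np.int64(45), np.int64(1234)), (np.int64(50), np.int64(163)), (np.int64(55), np.int64(13)), (np.int64(60), np.int64(18)), (np.int64(65), np.int64(20)), (np.int64(70), np.int64(15)), (np.int64(75), np.int64(30)), (np.int64(80), np.int64(435)), (np.int64(85), np.int64(1372)), (np.int64(90), np.int64(280)), (np.int64(95), np.int64(22)), (np.int64(100), np.int64(17)), (np.int64(105), np.int64(5)), (np.int64(110), np.int64(4)), (np.int64(115), np.int64(122)), (np.int64(120), np.int64(383)), (np.int64(125), np.int64(83)), (np.int64(130), np.int64(0))]
scene [(np.int64(-10), np.int64(431)), (np.int64(-5), np.int64(6487)), (np.int64(0), np.int64(6853)), (np.int64(5), np.int64(662)), (np.int64(10), np.int64(152)), (np.int64(15), np.int64(176)), (np.int64(20), np.int64(187)), (np.int64(25), np.int64(235)), (np.int64(30), np.int64(664)), (np.int64(35), np.int64(659)), (np.int64(40), np.int64(1471)), (np.int64(45), np.int64(1620)), (np.int64(50), np.int64(220)), (np.int64(55), np.int64(99)), (np.int64(60), np.int64(95)), (np.int64(65), np.int64(94)), (np.int64(70), np.int64(111)), (np.int64(75), np.int64(87)), (np.int64(80), np.int64(573)), (np.int64(85), np.int64(1786)), (np.int64(90), np.int64(331)), (np.int64(95), np.int64(31)), (np.int64(100), np.int64(85)), (np.int64(105), np.int64(98)), (np.int64(110), np.int64(27)), (np.int64(115), np.int64(164)), (np.int64(120), np.int64(441)), (np.int64(125), np.int64(58)), (np.int64(130), np.int64(0))]
```

```bash
sleep 0; ls pics
```

```text
crop_scene.png
crop_top.png
scene0.pkl
scene0.png
top0.pkl
top0.png
wrist0.pkl
wrist0.png
```

View pics/crop_top.png

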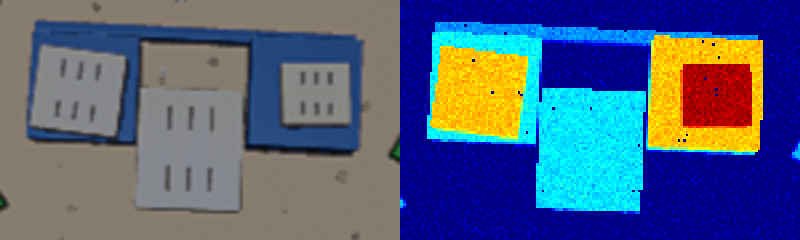

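View pics/crop_scene.png

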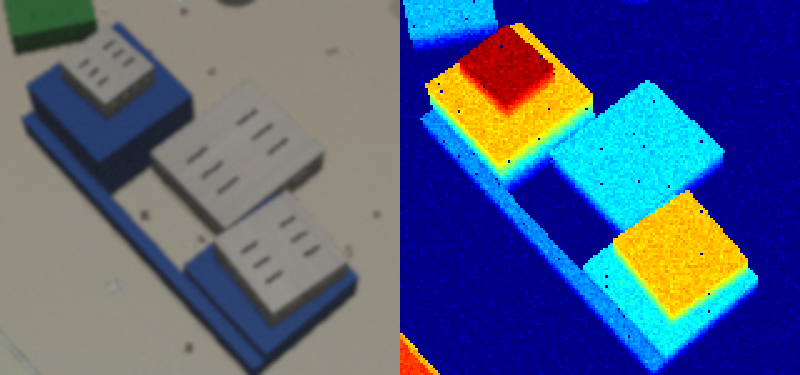

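```bash
cat >> h.py <<'E'
def masks(f):
    W=world(f); Z=cv2.medianBlur(np.nan_to_num(W[...,2],nan=-99).astype(np.float32),3)
    hsv=cv2.cvtColor(f["pixels"],cv2.COLOR_BGR2HSV)
    blue=(hsv[...,0]>95)&(hsv[...,0]<130)&(hsv[...,1]>110)
    grey=hsv[...,1]<70
    return W,Z,blue,grey
def rect(f,m,h,roi=None):
    """largest blob of mask -> corner rays onto plane h -> minAreaRect"""
    m=cv2.morphologyEx(m.astype(np.uint8),cv2.MORPH_OPEN,np.ones((3,3),np.uint8))
    m=cv2.morphologyEx(m,cv2.MORPH_CLOSE,np.ones((5,5),np.uint8))
    cs,_=cv2.findContours(cv2.resize(m*255,None,fx=4,fy=4,interpolation=cv2.INTER_LINEAR)//128,cv2.RETR_EXTERNAL,cv2.CHAIN_APPROX_NONE)
    c=max(cs,key=cv2.contourArea)[:,0,:]
    c=(c+0.5)/4-0.5
    p=cast(f,c,h)[:,:2].astype(np.float32)
    (cx,cy),(w,hh),a=cv2.minAreaRect(p)
    # moments-based centre
    M=cv2.moments(p.reshape(-1,1,2)); cm=(M["m10"]/M["m00"],M["m01"]/M["m00"])
    a=(a+45)%90-45
    b=cv2.boxPoints(((cx,cy),(w,hh),a))
    return np.round([cx,cy,*cm,w,hh,a],1)
E
python3 - <<'E'
from h import *
for n in ("top","scene"):
    f=pickle.load(open(f"pics/{n}0.pkl","rb")); W,Z,blue,grey=masks(f)
    R=(W[...,0]>350)&(W[...,0]<750)&(W[...,1]>-240)&(W[...,1]<240)
    print(n)
    for nm,m,h in (("large",grey&(abs(Z-45)<7),45),("mid",grey&(abs(Z-87)<7),87),("small",(abs(Z-122)<8),122),
        ("low",(blue|grey)&(Z>41)&(W[...,1]>70),47),("high",(blue|grey)&(Z>80)&(W[...,1]<0),87),("bar",blue&(abs(Z-34)<6),34)):
        try: print(nm,rect(f,m&R,h))
        except Exception as e: print(nm,e)
E
```

```text
top
large [ 5.702e+02 -5.000e-01  5.706e+02  2.200e+00  1.519e+02  1.386e+02
  2.000e-01]
mid [635.6 136.2 635.7 136.4 107.8 102.3  -7. ]
small [ 6.276e+02 -1.472e+02  6.274e+02 -1.470e+02  7.190e+01  8.130e+01
  2.000e-01]
low [6.477e+02 1.369e+02 6.466e+02 1.354e+02 1.366e+02 1.347e+02 2.000e-01]
high [ 635.2 -138.   634.7 -137.   137.3  136.5   -2.4]
bar [718.9  60.7 719.4  55.3 275.9  19.2  -2.5]
scene
large [574.7   2.3 575.8   2.9 142.  153.4  -1.6]
mid [641.2 138.5 641.4 138.2 108.5 103.   -7.1]
small [ 6.334e+02 -1.438e+02  6.334e+02 -1.446e+02  7.600e+01  8.630e+01
  5.000e-01]
low [645.7 135.6 648.1 135.9 139.1 149.2  -3.1]
high [ 640.8 -138.4  641.8 -135.5  145.   136.9   -2. ]
bar [720.3  -1.8 721.2   2.4 405.3  22.4  -2.6]
```

Stand origin comes out at about (634, 0) with yaw −2.5° and the low block on the +y side. The large case is about 63 mm short of home. First I'll do a small turn to check the sign of the last joint.

>>> {"method": "apply_moves", "body": {"commands": [[[0,0,0,-0.12,0,0,0.06],[0,0,0,-0.12,0,0,0.06],[0,0,0,0,0,0,0.06]]], "squeeze": 30}}

```text
time_s: 0.4
ee_pos: [133.3, -533.5, 231.0]
tcp_rot: [[-0.0, 0.882, 0.471], [0.001, 0.471, -0.882], [-1.0, 0.0, -0.001]]
ft_force: [0.1, 0.4, 0.4]
grip_width: 60.3
```

```bash
python3 - <<'E'
from h import *
o=env.get_obs(); print(o['time_s'],np.round(o['qpos'],2),np.round(o['ee_pos'],1),np.round(o['tcp_rot'],3).tolist(),o['grip_width'])
E
```

```text
0.4 [-75.97   4.99  10.06  95.1    0.    75.93] [ 133.3 -533.5  231. ] [[-0.0, 0.882, 0.471], [0.001, 0.471, -0.882], [-1.0, 0.0, -0.001]] 60.259437264575354
```

>>> {"method": "apply_moves", "body": {"commands": [[[0,0,0,-0.12,0,0,0.06],[0,0,0,-0.12,0,0,0.06],[0,0,0,-0.12,0,0,0.06],[0,0,0,-0.12,0,0,0.06],[0,0,0,-0.12,0,0,0.06],[0,0,0,-0.12,0,0,0.06],[0,0,0,-0.12,0,0,0.06],[0,0,0,-0.12,0,0,0.06],[0,0,0,-0.12,0,0,0.06],[0,0,0,-0.12,0,0,0.06],[0,0,0,-0.12,0,0,0.06],[0,0,0,-0.12,0,0,0.06],[0,0,0,-0.12,0,0,0.06],[0,0,0,-0.12,0,0,0.06],[0,0,0,-0.12,0,0,0.06],[0,0,0,-0.12,0,0,0.06],[0,0,0,-0.12,0,0,0.06],[0,0,0,-0.12,0,0,0.06],[0,0,0,-0.12,0,0,0.06],[0,0,0,-0.12,0,0,0.06]]]}}

```text
time_s: 2.07
ee_pos: [133.3, -533.5, 231.1]
tcp_rot: [[-0.0, -0.968, 0.253], [0.0, 0.253, 0.968], [-1.0, 0.0, 0.0]]
ft_force: [0.6, -0.1, 0.1]
grip_width: 60.2
```

>>> {"method": "apply_moves", "body": {"commands": [[[0,0,0,-0.104,0,0,0.06],[0,0,0,-0.103,0,0,0.06],[0,0,0,0,0,0,0.06]]]}}

```text
time_s: 2.32
ee_pos: [133.3, -533.5, 231.1]
tcp_rot: [[-0.0, -0.999, 0.049], [0.0, 0.049, 0.999], [-1.0, 0.0, 0.0]]
ft_force: [-0.2, -0.6, -0.5]
grip_width: 59.8
```

>>> {"method": "apply_moves", "body": {"commands": [[[-0.0033,-0.0245,0.0308,0,0,0,0.06],[-0.0033,-0.0245,0.0308,0,0,0,0.06],[-0.0033,-0.0245,0.0308,0,0,0,0.06],[-0.0033,-0.0245,0.0308,0,0,0,0.06],[-0.0033,-0.0245,0.0308,0,0,0,0.06],[-0.0033,-0.0245,0.0308,0,0,0,0.06],[-0.0033,-0.0245,0.0308,0,0,0,0.06],[-0.0033,-0.0245,0.0308,0,0,0,0.06],[-0.0033,-0.0245,0.0308,0,0,0,0.06],[-0.0033,-0.0245,0.0308,0,0,0,0.06],[-0.0033,-0.0245,0.0308,0,0,0,0.06],[-0.0033,-0.0245,0.0308,0,0,0,0.06],[-0.0033,-0.0245,0.0308,0,0,0,0.06],[-0.0033,-0.0245,0.0308,0,0,0,0.06],[-0.0033,-0.0245,0.0308,0,0,0,0.06],[-0.0033,-0.0245,0.0308,0,0,0,0.06],[-0.0033,-0.0245,0.0308,0,0,0,0.06],[-0.0033,-0.0245,0.0308,0,0,0,0.06],[0,0,0,0.005,0,0,0.06],[0,0,0,0,0,0,0.06]]]}}

```text
time_s: 3.98
ee_pos: [602.3, -0.1, 289.1]
tcp_rot: [[-0.002, -0.998, 0.058], [-0.0, 0.058, 0.998], [-1.0, 0.002, -0.0]]
ft_force: [-0.7, -0.1, 0.4]
grip_width: 60.0
```

```bash
python3 - <<'E'
from h import *
f=optics.grab_frame("wrist"); cv2.imwrite("pics/w1.png",f["pixels"]); pickle.dump(f,open("pics/w1.pkl","wb"))
print(np.round(np.linalg.inv(f["camera_from_world"])[:3],3).tolist(), env.get_obs()['qpos'])
E
```

```text
[[0.058, 0.951, 0.303, 524.532], [0.998, -0.056, -0.017, 5.101], [0.001, 0.304, -0.953, 431.882]] [-1.13958017e-01  1.44690546e+01  2.75246418e+01  1.03145347e+02
 -9.27942780e-03  3.20736422e+00]
```

View pics/w1.png

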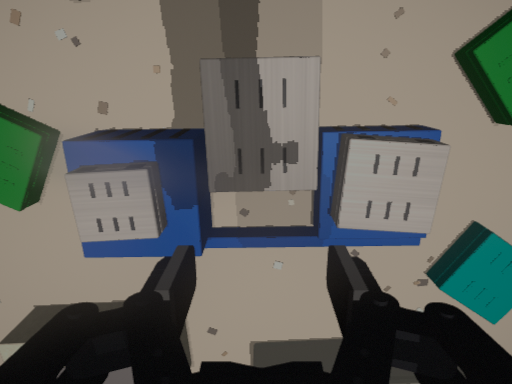

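The wrist view shows the full stand. The large case front is at (262,190), the small case is on the left (high) block at (115,205), and the middle case is on the right (low) block at (388,185). The turquoise box (475,275) and the greens are clear of it. Now I'll measure from this view.

```bash
python3 - <<'E'
from h import *
f=pickle.load(open("pics/w1.pkl","rb")); W,Z,blue,grey=masks(f)
print([round(float(np.nanmedian(W[a,b,2])),1) for a,b in ((180,390),(210,120),(100,220),(60,400),(240,220),(150,190),(140,330))])
im=f["pixels"].copy()
for c,b in (((0,0,255),grey),((0,255,255),blue)): im[b]=c
cv2.imwrite("pics/w1m.png",im)
R=(W[...,0]>400)&(W[...,0]<800)&(W[...,1]>-240)&(W[...,1]<240)
for nm,m,h in (("large",(abs(Z-45)<5)&~blue,45),("mid",(abs(Z-87)<5)&~blue,87),("small",(abs(Z-122)<5),122),
   ("low",(Z>42)&(W[...,1]>70),47),("high",(Z>82)&(W[...,1]<-40),87)):
    print(nm,rect(f,m&R,h).tolist())
# lines of inner block walls & outer edges via blue mask
m=(blue&R).astype(np.uint8)*255
cs,_=cv2.findContours(m,cv2.RETR_EXTERNAL,cv2.CHAIN_APPROX_NONE); c=max(cs,key=cv2.contourArea)[:,0]
# lower edge of bar (back top edge z=34) : max v per u
us=[];vs=[]
for u in list(range(90,190))+list(range(200,325))+list(range(345,420)):
    col=np.nonzero(m[:,u])[0]
    if len(col): us.append(u);vs.append(col.max()+.5)
p=cast(f,np.stack([us,vs],-1),34)
vx,vy,x0,y0=cv2.fitLine(p[:,:2].astype(np.float32),cv2.DIST_HUBER,0,1e-3,1e-3).ravel()
print("bar back edge yaw",np.degrees(np.arctan2(-vx*np.sign(vy),abs(vy))),"x at y=0",x0-y0*vx/vy)
us=[];vs=[]
for u in range(216,312):
    col=np.nonzero(m[200:,u])[0]
    if len(col): us.append(u);vs.append(200+col.min()-.5)
p=cast(f,np.stack([us,vs],-1),34)
vx,vy,x0,y0=cv2.fitLine(p[:,:2].astype(np.float32),cv2.DIST_HUBER,0,1e-3,1e-3).ravel()
print("bar front (floor z=0?) edge yaw",np.degrees(np.arctan2(-vx*np.sign(vy),abs(vy))),"x at y=0 z34",x0-y0*vx/vy, cast(f,np.stack([us,vs],-1),0)[:,0].mean())
E
```

```text
[85.4, 122.2, 44.4, -0.5, 32.5, 86.4, 47.0]
large [572.0, 2.4, 571.9, 2.4, 130.1, 150.0, -2.1]
mid [637.4, 136.4, 637.4, 136.5, 106.4, 100.8, -7.2]
small [628.9, -144.8, 629.0, -144.9, 73.4, 81.6, 0.1]
low [649.0, 140.7, 648.2, 139.5, 148.2, 134.6, -2.5]
high [658.7, -139.5, 637.1, -138.0, 139.8, 178.7, -2.6]
bar back edge yaw -0.7260534 x at y=0 730.5672
bar front (floor z=0?) edge yaw -2.4282525 x at y=0 z34 711.12256 727.0560119185105
```

View pics/w1m.png

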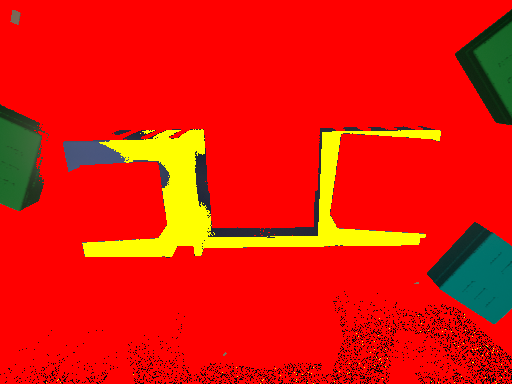

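Rect sizes match the known cases (130×150, 106×101, 73×82). Stand origin is about (635, 0) with yaw −2.5°, and the large case is 63 mm short. I'll go behind the large case and down.

>>> {"method": "apply_moves", "body": {"commands": [[[0,0.0355,0.0003,-0.014,0,0,0.06],[0,0.0355,0.0003,0,0,0,0.06],[0,0.0355,0.0003,0,0,0,0.06],[0,0.0355,0.0003,0,0,0,0.06],[0.037,0,0,0,0,0,0.06],[0.037,0,0,0,0,0,0.06],[0.037,0,0,0,0,0,0.06],[0.037,0,0,0,0,0,0.06],[0.037,0,0,0,0,0,0.06],[0.037,0,0,0,0,0,0.06],[0.037,0,0,0,0,0,0.06],[0.014,0,0,0,0,0,0.06],[0,0,0,0,0,0,0.06],[0,0,0,0,0,0,0.06]]]}}

```text
time_s: 5.2
ee_pos: [458.8, 4.9, 18.1]
tcp_rot: [[-0.0, -0.999, 0.044], [-0.0, 0.044, 0.999], [-1.0, 0.0, -0.0]]
ft_force: [0.2, -0.3, 1.1]
grip_width: 60.1
```

```bash
python3 - <<'E'
from h import *
f=optics.grab_frame("wrist"); cv2.imwrite("pics/w2.png",f["pixels"]); pickle.dump(f,open("pics/w2.pkl","wb"))
W=world(f);Z=W[...,2]
# finger tips: lowest points near the TCP
o=env.get_obs();print(o['ee_pos'],o['tcp_rot'][:,1])
near=(abs(W[...,0]-o['ee_pos'][0])<25)&(abs(W[...,1]-o['ee_pos'][1])<60)&(Z>4)
print(near.sum(), np.nanmin(Z[near]) if near.any() else None)
E
```

```text
[459.89975358   5.02098072  19.24768358] [-0.999056    0.04339746 -0.00194161]
30658 22.19293987212515
```

View pics/w2.png

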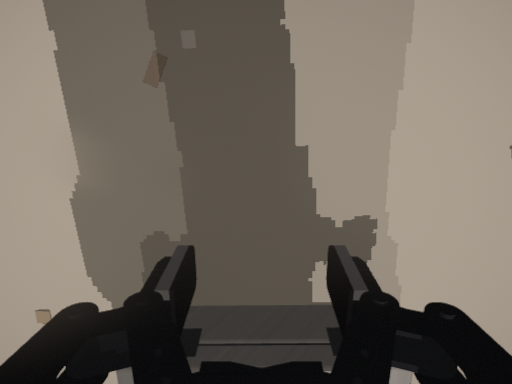

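>>> {"method": "apply_moves", "body": {"commands": [[[0.006,0,0.002,0,0,0,0.06],[0,-0.004,0,0,0,0,0.06],[0,-0.004,0,0,0,0,0.06],[0,-0.004,0,0,0,0,0.06],[0,-0.004,0,0,0,0,0.06],[0,-0.004,0,0,0,0,0.06],[0,-0.004,0,0,0,0,0.06],[0,-0.004,0,0,0,0,0.06],[0,-0.004,0,0,0,0,0.06],[0,-0.004,0,0,0,0,0.06],[0,-0.004,0,0,0,0,0.06]]]}}

```text
time_s: 6.17
ee_pos: [499.0, 6.0, 11.6]
tcp_rot: [[-0.002, -0.999, 0.041], [0.0, 0.041, 0.999], [-1.0, 0.002, -0.0]]
ft_force: [-5.9, 0.7, 5.8]
grip_width: 60.1
```

>>> {"method": "apply_moves", "body": {"commands": [[[0,-0.004,0,0,0,0,0.06],[0,-0.004,0,0,0,0,0.06],[0,-0.004,0,0,0,0,0.06],[0,-0.004,0,0,0,0,0.06],[0,-0.004,0,0,0,0,0.06],[0,-0.004,0,0,0,0,0.06],[0,-0.004,0,0,0,0,0.06],[0,-0.004,0,0,0,0,0.06],[0,-0.003,0,0,0,0,0.06]]]}}

```text
time_s: 6.92
ee_pos: [534.1, 4.6, 11.6]
tcp_rot: [[-0.002, -0.999, 0.041], [0.0, 0.041, 0.999], [-1.0, 0.002, -0.0]]
ft_force: [-5.9, 0.1, 5.1]
grip_width: 60.2
```

```bash
python3 - <<'E'
from h import *
f=optics.grab_frame("top"); cv2.imwrite("pics/t2.png",cv2.resize(f["pixels"][130:230,180:330],None,fx=4,fy=4)); pickle.dump(f,open("pics/t2.pkl","wb"))
o=env.get_obs();print(o['ee_pos'],o['tcp_rot'][:,1],o['ft_force'])
E
```

```text
[534.6401817    4.56400072  11.5482236 ] [-0.99916386  0.0408643   0.00130281] [-2.9206203   0.11347457  1.28478571]
```

View pics/t2.png

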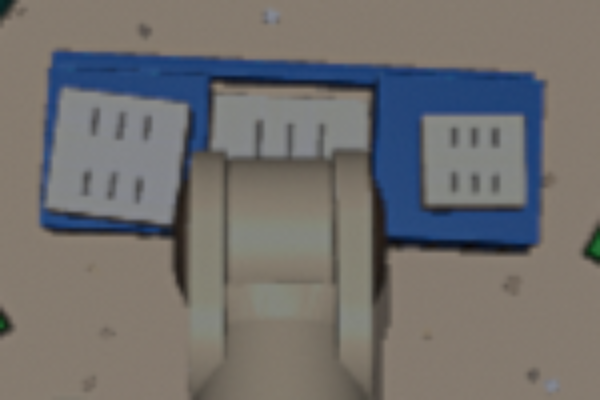

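The large case is moving straight into the bay, with a gap of about 12 mm left to the bar (top crop, rows 85–95).

>>> {"method": "apply_moves", "body": {"commands": [[[0,-0.003,0,0,0,0,0.06],[0,-0.003,0,0,0,0,0.06],[0,-0.002,0,0,0,0,0.06],[0,-0.002,0,0,0,0,0.06]]]}}

```text
time_s: 7.3
ee_pos: [544.0, 4.2, 11.5]
tcp_rot: [[-0.002, -0.999, 0.041], [0.0, 0.041, 0.999], [-1.0, 0.002, -0.0]]
ft_force: [-4.5, -0.0, 3.6]
grip_width: 60.1
```

>>> {"method": "apply_moves", "body": {"commands": [[[0,-0.001,0,0,0,0,0.06],[0,-0.001,0,0,0,0,0.06],[0,-0.001,0,0,0,0,0.06]]]}}

```text
time_s: 7.55
ee_pos: [547.0, 4.1, 11.5]
tcp_rot: [[-0.001, -0.999, 0.041], [-0.0, 0.041, 0.999], [-1.0, 0.001, -0.0]]
ft_force: [-5.8, 0.9, 2.5]
grip_width: 60.0
```

>>> {"method": "apply_moves", "body": {"commands": [[[0,-0.001,0,0,0,0,0.06],[0,-0.001,0,0,0,0,0.06]]]}}

```text
time_s: 7.72
ee_pos: [549.0, 4.0, 11.5]
tcp_rot: [[-0.001, -0.999, 0.041], [0.0, 0.041, 0.999], [-1.0, 0.001, -0.0]]
ft_force: [-5.8, 0.6, 1.8]
grip_width: 60.2
```

>>> {"method": "apply_moves", "body": {"commands": [[[0,-0.001,0,0,0,0,0.06],[0,-0.001,0,0,0,0,0.06]]]}}

```text
time_s: 7.88
ee_pos: [550.6, 3.9, 11.5]
tcp_rot: [[-0.002, -0.999, 0.041], [0.0, 0.041, 0.999], [-1.0, 0.002, 0.0]]
ft_force: [-12.6, 0.2, 8.2]
grip_width: 60.2
```

>>> {"method": "apply_moves", "body": {"commands": [[[0,-0.001,0,0,0,0,0.06]]]}}

```text
time_s: 7.97
ee_pos: [550.5, 3.9, 11.5]
tcp_rot: [[-0.004, -0.999, 0.041], [0.0, 0.041, 0.999], [-1.0, 0.004, 0.0]]
ft_force: [-18.1, 0.6, 12.1]
grip_width: 60.0
```

>>> {"method": "apply_moves", "body": {"commands": [[[0,-0.001,0,0,0,0,0.06]]]}}

```text
time_s: 8.05
ee_pos: [550.5, 3.9, 11.4]
tcp_rot: [[-0.006, -0.999, 0.041], [0.0, 0.041, 0.999], [-1.0, 0.006, -0.0]]
ft_force: [-24.5, 1.2, 15.5]
grip_width: 59.9
```

The force rise to 25 N with the pose stopped at x = 550.5 shows the case is home against the bar. I'll back off, go up, and turn 90° for the sideways push.

>>> {"method": "apply_moves", "body": {"commands": [[[0,0.004,0,0,0,0,0.06],[0,0.015,0,0,0,0,0.06],[0,0.02,0,0,0,0,0.06],[-0.037,0,0,0.1122,0,0,0.06],[-0.037,0,0,0.1122,0,0,0.06],[-0.037,0,0,0.1122,0,0,0.06],[-0.037,0,0,0.1122,0,0,0.06],[0,0,0,0.1122,0,0,0.06],[0,0,0,0.1122,0,0,0.06],[0,0,0,0.1122,0,0,0.06],[0,0,0,0.1122,0,0,0.06],[0,0,0,0.1122,0,0,0.06],[0,0,0,0.1122,0,0,0.06],[0,0,0,0.1122,0,0,0.06],[0,0,0,0.1122,0,0,0.06],[0,0,0,0.1122,0,0,0.06],[0,0,0,0.1122,0,0,0.06],[0,0,0,0,0,0,0.06]]]}}

```text
time_s: 9.55
ee_pos: [515.0, 5.4, 159.7]
tcp_rot: [[0.001, 0.046, 0.999], [-0.0, 0.999, -0.046], [-1.0, 0.0, 0.001]]
ft_force: [-0.2, 0.3, -0.6]
grip_width: 59.9
```

```bash
python3 - <<'E'
from h import *
f=optics.grab_frame("scene"); pickle.dump(f,open("pics/s3.pkl","wb"));cv2.imwrite("pics/s3.png",cv2.resize(f["pixels"][120:300,130:330],None,fx=3,fy=3)); 
o=env.get_obs();R=o['tcp_rot'];print(o['ee_pos'],np.round(R,4).tolist(),o['qpos'])
d=np.array([641.2,222,160])-o['ee_pos'];print("tool shift",R.T@d, np.degrees(np.arctan2(R[1,1],R[0,1])))
E
```

```text
[514.90412627   5.39324949 159.67333884] [[0.0006, 0.039, 0.9992], [-0.0001, 0.9992, -0.039], [-1.0, -0.0, 0.0006]] [ 6.02128120e-01 -7.20915932e-01 -3.72004622e+00  8.69688541e+01
 -3.64623488e-03  9.28351445e+01]
tool shift [ -0.26852107 221.363202   117.76034771] 87.76698199304255
```

View pics/s3.png

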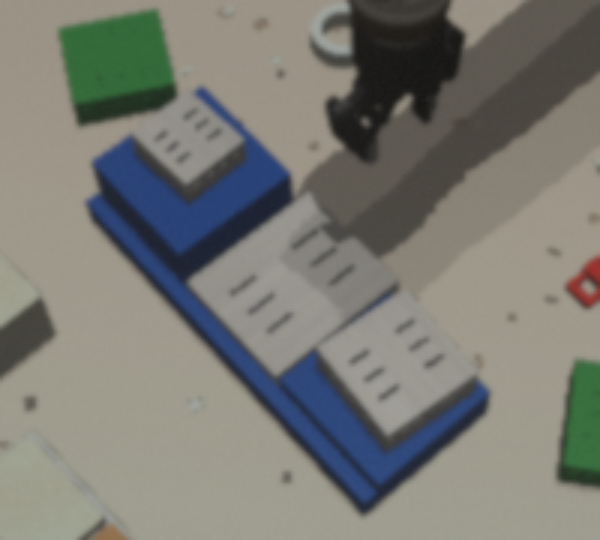

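The crop shows the large case tight against the back bar, square between the blocks, with the middle case still on the low block. Next I'll go outside the middle case and down to the block-top level.

>>> {"method": "apply_moves", "body": {"commands": [[[0,0.0316,0.0168,0.004,0,0,0.06],[0,0.0316,0.0168,0,0,0,0.06],[0,0.0316,0.0168,0,0,0,0.06],[0,0.0316,0.0168,0,0,0,0.06],[0,0.0316,0.0168,0,0,0,0.06],[0,0.0316,0.0168,0,0,0,0.06],[0,0.0316,0.0168,0,0,0,0.06],[0.03,0,0,0,0,0,0.06],[0.03,0,0,0,0,0,0.06],[0.025,0,0,0,0,0,0.06],[0.015,0,0,0,0,0,0.06],[0.004,0,0,0,0,0,0.06],[0,0,0,0,0,0,0.06]]]}}

```text
time_s: 10.68
ee_pos: [641.3, 221.0, 54.3]
tcp_rot: [[-0.002, 0.042, 0.999], [-0.001, 0.999, -0.042], [-1.0, -0.001, -0.002]]
ft_force: [0.4, 0.4, 0.2]
grip_width: 60.1
```

```bash
python3 - <<'E'
from h import *
f=optics.grab_frame("top"); cv2.imwrite("pics/t4.png",cv2.resize(f["pixels"][130:230,170:330],None,fx=4,fy=4)); 
o=env.get_obs();R=o['tcp_rot'];print(o['ee_pos'],np.round(R[:,1],4),o['qpos'])
d=o['ee_pos'][:2]-[635,0];c,s=np.cos(np.radians(2.5)),np.sin(np.radians(2.5));print("stand",d[0]*c-d[1]*s,d[0]*s+d[1]*c)
f=optics.grab_frame("wrist"); cv2.imwrite("pics/w4.png",f["pixels"]); 
E
```

```text
[641.97671196 221.17939448  56.0042437 ] [ 0.0427  0.9991 -0.    ] [ 1.90115162e+01  2.27774782e+01  1.19462345e+01  7.91653545e+01
 -2.90004142e-03  1.11460776e+02]
stand -2.677638004501894 221.2732006110218
```

View pics/t4.png

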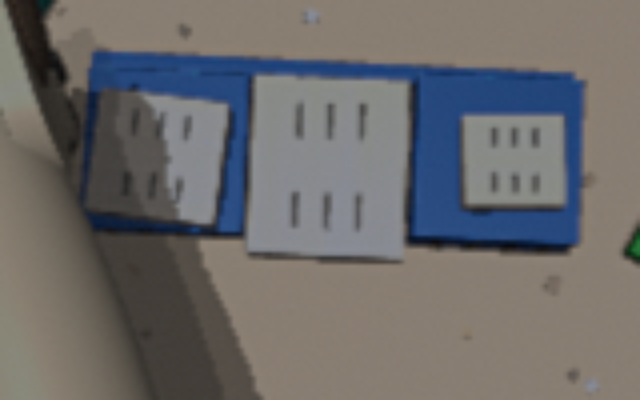

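View pics/w4.png

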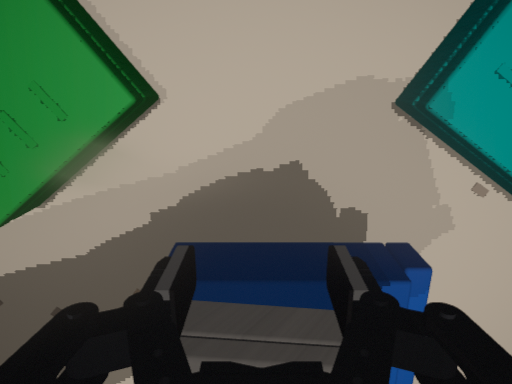

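>>> {"method": "apply_moves", "body": {"commands": [[[0.003,-0.006,0,0,0,0,0.06],[0,-0.004,0,0,0,0,0.06],[0,-0.004,0,0,0,0,0.06],[0,-0.004,0,0,0,0,0.06],[0,-0.004,0,0,0,0,0.06],[0,-0.004,0,0,0,0,0.06],[0,-0.004,0,0,0,0,0.06],[0,-0.004,0,0,0,0,0.06],[0,-0.004,0,0,0,0,0.06],[0,-0.004,0,0,0,0,0.06],[0,-0.004,0,0,0,0,0.06],[0,-0.004,0,0,0,0,0.06],[0,-0.004,0,0,0,0,0.06],[0,-0.004,0,0,0,0,0.06]]]}}

```text
time_s: 11.95
ee_pos: [639.7, 163.3, 53.2]
tcp_rot: [[0.001, 0.044, 0.999], [0.001, 0.999, -0.044], [-1.0, 0.001, 0.001]]
ft_force: [0.3, 4.6, 2.9]
grip_width: 60.1
```

```bash
cat >> h.py <<'E'
def st(p):
    d=np.asarray(p)[:2]-[635,0];c,s=np.cos(np.radians(2.5)),np.sin(np.radians(2.5));return np.round([d[0]*c-d[1]*s,d[0]*s+d[1]*c],1)
E
python3 - <<'E'
from h import *
f=optics.grab_frame("top"); cv2.imwrite("pics/t5.png",cv2.resize(f["pixels"][130:230,170:330],None,fx=4,fy=4)); 
o=env.get_obs();R=o['tcp_rot'];print(o['ee_pos'],np.round(R[:,1],4),o['ft_force'],st(o['ee_pos']))
E
```

```text
[639.65741237 162.50608124  53.17157018] [4.48e-02 9.99e-01 3.00e-04] [-0.06606898  2.583096    2.52756646] [ -2.4 162.6]
```

View pics/t5.png

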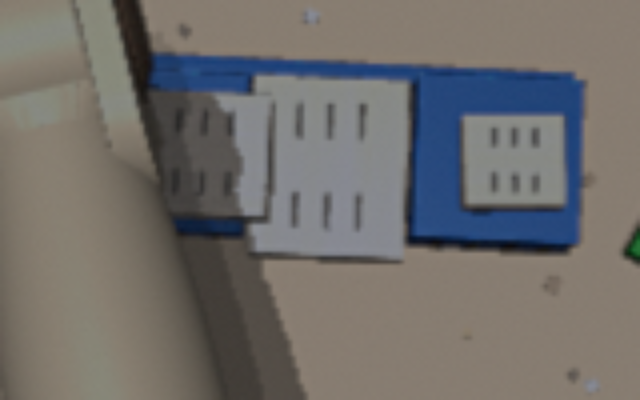

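The middle case has squared up and its leading edge is over the large case at (270,150) in the crop. I'll continue.

>>> {"method": "apply_moves", "body": {"commands": [[[0,-0.004,0,0,0,0,0.06],[0,-0.004,0,0,0,0,0.06],[0,-0.004,0,0,0,0,0.06],[0,-0.004,0,0,0,0,0.06],[0,-0.004,0,0,0,0,0.06],[0,-0.004,0,0,0,0,0.06],[0,-0.004,0,0,0,0,0.06],[0,-0.004,0,0,0,0,0.06],[0,-0.004,0,0,0,0,0.06],[0,-0.004,0,0,0,0,0.06],[0,-0.004,0,0,0,0,0.06],[0,-0.004,0,0,0,0,0.06],[0,-0.004,0,0,0,0,0.06],[0,-0.004,0,0,0,0,0.06],[0,-0.004,0,0,0,0,0.06],[0,-0.003,0,0,0,0,0.06],[0,-0.003,0,0,0,0,0.06],[0,-0.003,0,0,0,0,0.06]]]}}

```text
time_s: 13.5
ee_pos: [636.1, 93.9, 52.5]
tcp_rot: [[-0.0, 0.045, 0.999], [-0.0, 0.999, -0.045], [-1.0, -0.0, -0.0]]
ft_force: [0.3, 4.3, 1.8]
grip_width: 60.1
```

```bash
python3 - <<'E'
from h import *
f=optics.grab_frame("top"); cv2.imwrite("pics/t6.png",cv2.resize(f["pixels"][130:230,170:330],None,fx=4,fy=4)); pickle.dump(f,open("pics/t6.pkl","wb"))
o=env.get_obs();R=o['tcp_rot'];print(o['ee_pos'],np.round(R[:,1],4),o['ft_force'],st(o['ee_pos']))
E
```

```text
[636.01510736  93.38544551  52.47105574] [ 4.52e-02  9.99e-01 -6.00e-04] [2.21309201e-03 3.36245670e+00 7.52258689e-01] [-3.1 93.3]
```

View pics/t6.png

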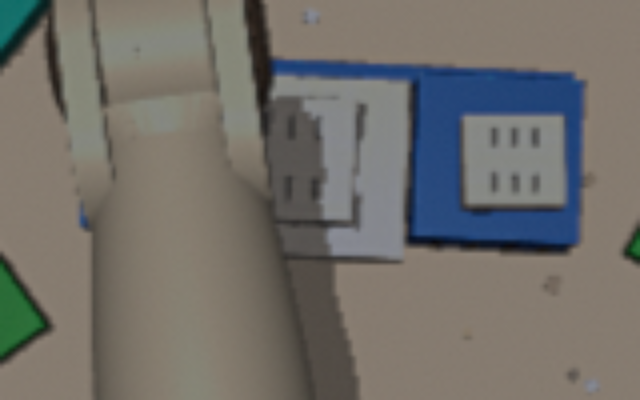

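>>> {"method": "apply_moves", "body": {"commands": [[[0,-0.004,0,0,0,0,0.06],[0,-0.004,0,0,0,0,0.06],[0,-0.004,0,0,0,0,0.06],[0,-0.004,0,0,0,0,0.06],[0,-0.004,0,0,0,0,0.06],[0,-0.003,0,0,0,0,0.06],[0,-0.002,0,0,0,0,0.06],[0,0,0,0,0,0,0.06]]]}}

```text
time_s: 14.22
ee_pos: [635.0, 68.6, 52.6]
tcp_rot: [[-0.0, 0.045, 0.999], [-0.001, 0.999, -0.045], [-1.0, -0.001, -0.0]]
ft_force: [0.5, -0.9, -0.5]
grip_width: 60.3
```

```bash
cat > q.py <<'E'
from h import *
import sys
o=env.get_obs();print("tcp",st(o['ee_pos']),o['ee_pos'],o['ft_force'])
for n in sys.argv[1:]:
    f=optics.grab_frame(n); pickle.dump(f,open(f"pics/last_{n}.pkl","wb"))
    W,Z,blue,grey=masks(f)
    R=(W[...,0]>400)&(W[...,0]<760)&(W[...,1]>-240)&(W[...,1]<240)
    Y=W[...,1]
    for nm,m,h in (("large",(abs(Z-45)<5)&~blue&(abs(Y)<72),45),("mid",(abs(Z-86)<5)&~blue&(Y>-70),86),("small",(abs(Z-121)<6),121)):
        r=None
        try: r=rect(f,m&R,h)
        except Exception as e: print(n,nm,"none"); continue
        print(n,nm,"stand",st(r[:2]),st(r[2:4]),r[4:6],"yaw rel",round(r[6]+2.5,1))
    if n=="wrist": v=f["pixels"]
    elif n=="top": v=cv2.resize(f["pixels"][130:230,170:330],None,fx=4,fy=4)
    else: v=cv2.resize(f["pixels"][120:300,130:330],None,fx=3,fy=3)
    import time; p=f"pics/{n}_{o['time_s']:.2f}.png"; cv2.imwrite(p,v); print(p)
E
python3 q.py top scene
```

```text
tcp [-3.  68.5] [634.96413159  68.55502543  52.63007693] [ 0.49983552 -0.86848089 -0.53534377]
top large stand [ -0.  -31.6] [ -3.8 -42.2] [ 76.  153.2] yaw rel 2.4
top mid stand [ -2.  -14.8] [ -1.  -16.3] [99.9 67. ] yaw rel 2.7
top small stand [  -0.9 -147.6] [  -1.  -147.3] [72.  81.4] yaw rel 2.7
pics/top_14.22.png
scene large stand [62.4  3.3] [63.8  4.1] [ 43.3 137.8] yaw rel 5.0
scene mid stand [12.1 -8.7] [ 19.1 -13.8] [77.8 83.3] yaw rel 0.7
scene small stand [   4.5 -145.2] [   4.2 -145.8] [76.2 84.7] yaw rel 3.0
pics/scene_14.22.png
```

View pics/top_14.22.png

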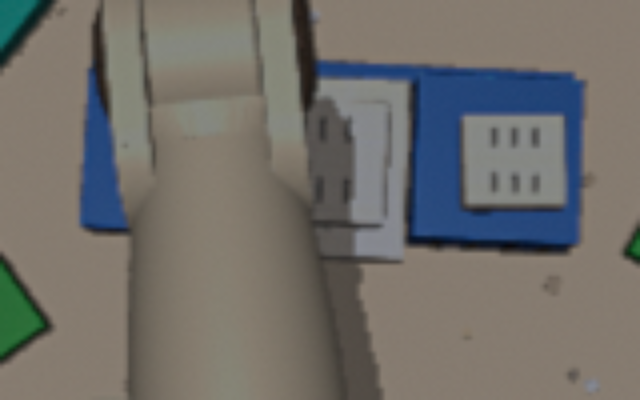

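View pics/scene_14.22.png

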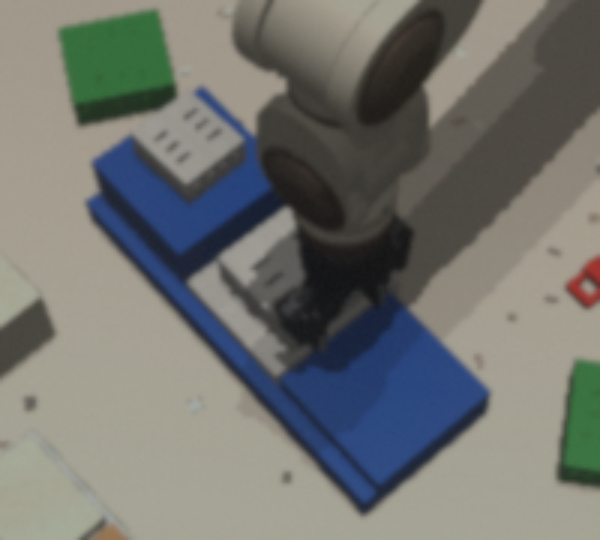

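>>> {"method": "apply_moves", "body": {"commands": [[[0,-0.002,0,0,0,0,0.06],[0,-0.002,0,0,0,0,0.06],[0,-0.0015,0,0,0,0,0.06],[0,0,0,0,0,0,0.06]]]}}

```text
time_s: 14.65
ee_pos: [634.9, 63.8, 52.8]
tcp_rot: [[0.0, 0.045, 0.999], [0.0, 0.999, -0.045], [-1.0, 0.0, 0.0]]
ft_force: [0.9, 1.5, 1.3]
grip_width: 59.9
```

```bash
python3 q.py top
```

```text
tcp [-2.9 63.7] [634.89966213  63.79012021  52.83608136] [0.93758787 1.51104601 1.33208237]
top large stand [ -1.3 -34.6] [ -5.2 -43.1] [ 71.4 151. ] yaw rel 1.2
top mid stand [ -1.6 -22.9] [ -0.6 -22.1] [99.9 63.8] yaw rel 2.7
top small stand [  -0.9 -147.6] [  -1.  -147.3] [72.  81.4] yaw rel 2.7
pics/top_14.65.png
```

>>> {"method": "apply_moves", "body": {"commands": [[[0,0.004,0,0,0,0,0.06],[0,0.016,0,0,0,0,0.06],[-0.035,0,0,0,0,0,0.06],[-0.035,0,0,0,0,0,0.06],[-0.035,0,0,0,0,0,0.036],[-0.025,-0.02,0,0,0,0,0.036],[0,-0.033,0.001,0,0,0,0.036],[0,-0.033,0.001,0,0,0,0.036],[0,-0.033,0.001,0,0,0,0.036],[0,-0.033,0,0,0,0,0.036],[0,-0.033,0,0,0,0,0.036],[0,-0.033,0,0,0,0,0.036],[0,-0.033,0,0,0,0,0.036],[0,-0.033,0,0,0,0,0.036],[0,-0.015,0,0,0,0,0.036],[0,0,0,0,0,0,0.036]]]}}

```text
time_s: 16.03
ee_pos: [625.1, -217.4, 182.1]
tcp_rot: [[-0.001, 0.048, 0.999], [-0.001, 0.999, -0.048], [-1.0, -0.001, -0.001]]
ft_force: [0.4, 0.3, -0.1]
grip_width: 35.8
```

```bash
python3 q.py top wrist
```

```text
tcp [  -0.4 -217.7] [ 625.11095463 -217.44510284  182.10879783] [ 0.37673811  0.26687125 -0.1372738 ]
top large stand [-1.4 -0.4] [-1.3  0.2] [138.6 153.3] yaw rel 2.4
top mid stand [-2.  -0.1] [-1.8 -0.1] [107.3 102.3] yaw rel 0.2
top small stand [  -0.9 -147.6] [  -1.  -147.3] [72.  81.4] yaw rel 2.7
pics/top_16.03.png
wrist large none
wrist mid none
wrist small stand [   1.4 -145.9] [   1.5 -145.9] [72.4 80. ] yaw rel 2.7
pics/wrist_16.03.png
```

View pics/top_16.03.png

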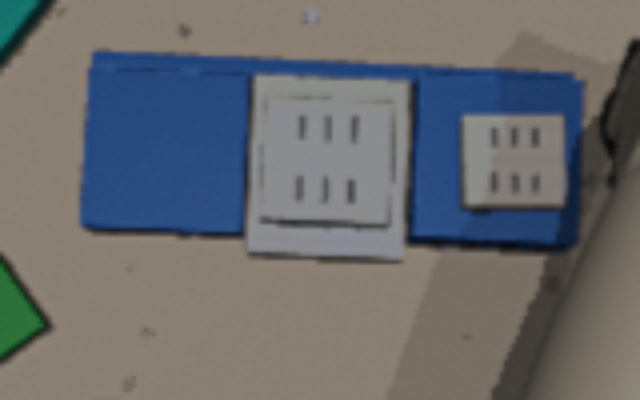

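View pics/wrist_16.03.png

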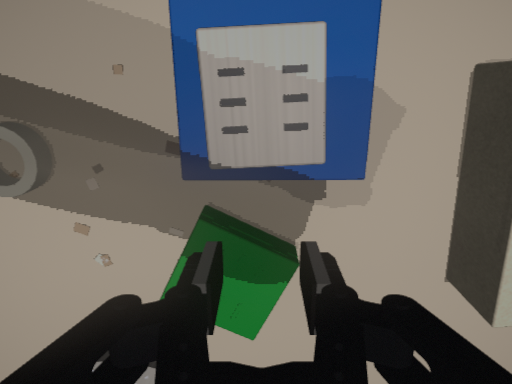

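The middle case is square and centred on the large one (stand −2, 0; relative yaw 0.2°). The small case is at (262,95) in the wrist view, with the fingers outside the high block. I'll go down and push.

>>> {"method": "apply_moves", "body": {"commands": [[[0.03,0,0.0005,0,0,0,0.036],[0.03,0,0,0,0,0,0.036],[0.02,0,0,0,0,0,0.036],[0.008,0,0,0,0,0,0.036],[0,0,0,0,0,0,0.036],[0,0,0,0,0,0,0.036]]]}}

```text
time_s: 16.63
ee_pos: [626.2, -213.9, 95.6]
tcp_rot: [[0.0, 0.044, 0.999], [-0.0, 0.999, -0.044], [-1.0, -0.0, 0.0]]
ft_force: [0.0, -0.3, 0.6]
grip_width: 36.5
```

```bash
python3 q.py top | grep -v large; python3 -c "
from h import *
print(env.get_obs()['ee_pos'],env.get_obs()['tcp_rot'][:,1])"
```

```text
tcp [   0.6 -214.1] [ 626.22592698 -213.92238379   95.62811288] [ 0.03439515 -0.27745799  0.59445422]
top mid stand [-1.8 -0.1] [-1.7  0. ] [107.2 102.3] yaw rel 0.0
top small stand [  -0.9 -147.6] [  -1.2 -147.2] [72.  81.4] yaw rel 2.7
pics/top_16.63.png
[ 626.62074651 -214.39480862   96.50906204] [ 4.38473788e-02  9.99038094e-01 -5.42820899e-04]
```

>>> {"method": "apply_moves", "body": {"commands": [[[0.002,0.004,0,0,0,0,0.036],[0,0.004,0,0,0,0,0.036],[0,0.004,0,0,0,0,0.036],[0,0.004,0,0,0,0,0.036],[0,0.004,0,0,0,0,0.036],[0,0.004,0,0,0,0,0.036],[0,0.004,0,0,0,0,0.036],[0,0.004,0,0,0,0,0.036],[0,0.004,0,0,0,0,0.036],[0,0.004,0,0,0,0,0.036],[0,0.004,0,0,0,0,0.036],[0,0.004,0,0,0,0,0.036],[0,0.004,0,0,0,0,0.036],[0,0.004,0,0,0,0,0.036]]]}}

```text
time_s: 17.85
ee_pos: [628.3, -158.7, 92.7]
tcp_rot: [[-0.0, 0.045, 0.999], [-0.0, 0.999, -0.045], [-1.0, -0.0, -0.0]]
ft_force: [-0.7, -2.8, 2.3]
grip_width: 36.1
```

```bash
python3 q.py top | grep -v large
```

```text
tcp [   0.2 -158.8] [ 628.311972   -158.69613704   92.68653485] [-0.71759761 -2.7924335   2.28846693]
top mid stand [-1.8 -0.2] [-1.7 -0.1] [107.  102.3] yaw rel 0.0
top small stand [   0.4 -100.1] [  0.8 -99.8] [66.7 75.3] yaw rel -0.7
pics/top_17.85.png
```

View pics/top_17.85.png

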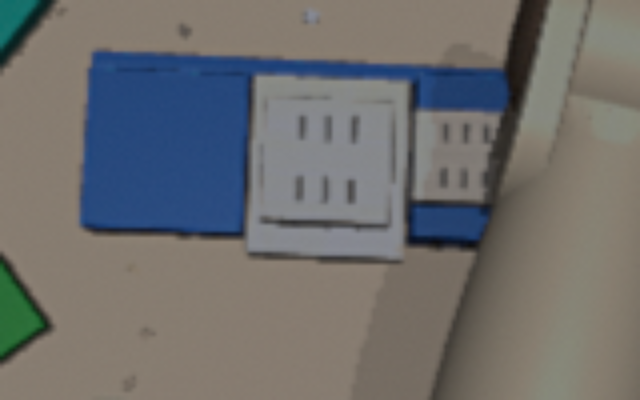

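The small case is square and its leading edge is at the high block's inner edge (415,155). I'll continue onto the middle case.

>>> {"method": "apply_moves", "body": {"commands": [[[0,0.004,0,0,0,0,0.036],[0,0.004,0,0,0,0,0.036],[0,0.004,0,0,0,0,0.036],[0,0.004,0,0,0,0,0.036],[0,0.004,0,0,0,0,0.036],[0,0.004,0,0,0,0,0.036],[0,0.004,0,0,0,0,0.036],[0,0.004,0,0,0,0,0.036],[0,0.004,0,0,0,0,0.036],[0,0.004,0,0,0,0,0.036],[0,0.004,0,0,0,0,0.036]]]}}

```text
time_s: 18.82
ee_pos: [630.3, -114.7, 92.7]
tcp_rot: [[-0.0, 0.045, 0.999], [-0.0, 0.999, -0.045], [-1.0, -0.0, -0.0]]
ft_force: [-0.3, -1.5, 1.4]
grip_width: 36.1
```

>>> {"method": "apply_moves", "body": {"commands": [[[0,0.004,0,0,0,0,0.036],[0,0.004,0,0,0,0,0.036],[0,0.004,0,0,0,0,0.036],[0,0.004,0,0,0,0,0.036],[0,0.004,0,0,0,0,0.036],[0,0.004,0,0,0,0,0.036],[0,0.004,0,0,0,0,0.036],[0,0.003,0,0,0,0,0.036],[0,0.003,0,0,0,0,0.036]]]}}

```text
time_s: 19.57
ee_pos: [631.8, -80.8, 92.6]
tcp_rot: [[-0.0, 0.045, 0.999], [0.0, 0.999, -0.045], [-1.0, 0.0, -0.0]]
ft_force: [0.6, -0.8, -0.2]
grip_width: 36.2
```

```bash
python3 q.py top scene
```

```text
tcp [  0.3 -80.8] [631.77821895 -80.75749657  92.59236471] [ 0.61602815 -0.81881986 -0.16985997]
top large stand [-1.  20.4] [-7.7 29.9] [ 97.1 151.8] yaw rel 1.1
top mid stand [-1.7 12.7] [-7.5 26.2] [103.2  82.7] yaw rel 2.7
top small stand [  0.3 -12.6] [  0.9 -12.2] [47.5 75.1] yaw rel -1.0
pics/top_19.57.png
scene large stand [4.4 1.8] [34.5 23.2] [135.5 151.8] yaw rel 0.0
scene mid stand [3.3 2.7] [ 9.  23.4] [105.9 101.8] yaw rel 0.0
scene small stand [  6.2 -31.6] [  5.8 -29. ] [90.2 74.2] yaw rel 0.1
pics/scene_19.57.png
```

View pics/scene_19.57.png

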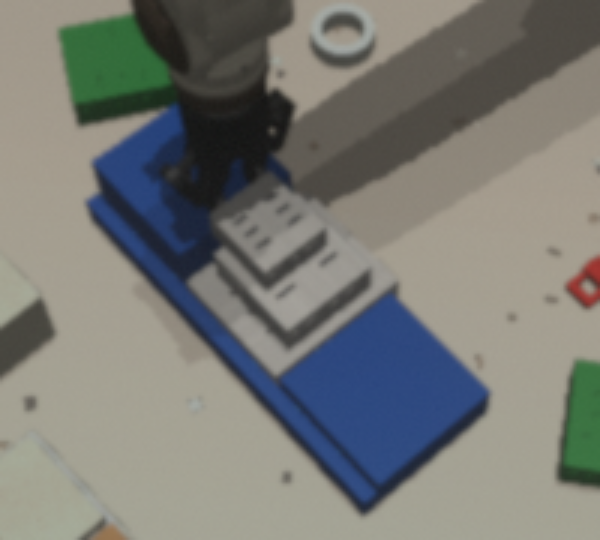

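View pics/top_19.57.png

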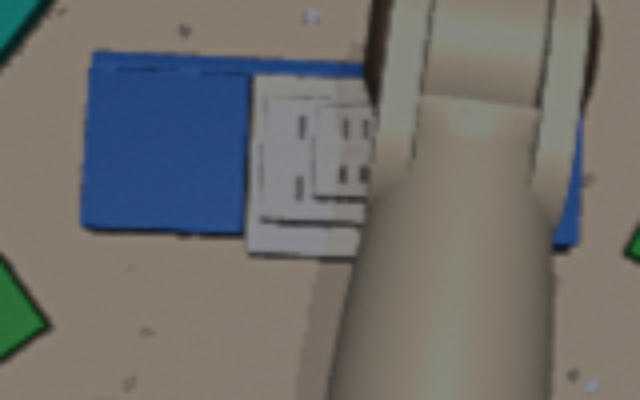

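>>> {"method": "apply_moves", "body": {"commands": [[[0,0.004,0,0,0,0,0.036],[0,0.004,0,0,0,0,0.036],[0,0.004,0,0,0,0,0.036],[0,0.004,0,0,0,0,0.036],[0,0.004,0,0,0,0,0.036],[0,0.004,0,0,0,0,0.036],[0,0.003,0,0,0,0,0.036],[0,0.002,0,0,0,0,0.036],[0,0.001,0,0,0,0,0.036],[0,0,0,0,0,0,0.036]]]}}

```text
time_s: 20.5
ee_pos: [633.2, -50.8, 92.7]
tcp_rot: [[0.0, 0.044, 0.999], [0.0, 0.999, -0.044], [-1.0, 0.0, 0.0]]
ft_force: [0.5, -0.1, 0.2]
grip_width: 36.4
```

```bash
python3 q.py top scene
```

```text
tcp [  0.4 -50.8] [633.15382577 -50.80931372  92.69979584] [ 0.5281535  -0.07735495  0.22358435]
top large stand [-1.8 41.3] [-8.4 47.5] [150.   55.6] yaw rel 2.8
top mid stand [-1.  32.1] [-13.5  39.7] [100.1  44.1] yaw rel 2.9
top small stand [ 0.5 21.9] [-0.3 22.6] [72.  36.8] yaw rel 2.7
pics/top_20.50.png
scene large stand [ 4.3 -0. ] [34.5 23.3] [139.4 151.7] yaw rel -0.2
scene mid stand [3.3 2. ] [19.9 23.3] [107.8 102. ] yaw rel -0.2
scene small stand [ 6.5 -1.5] [6.  0.8] [91.1 74.3] yaw rel -0.4
pics/scene_20.50.png
```

The leading edge is at y ≈ +40 mm, so the small case is centred. I'll back off, lift clear, and verify.

>>> {"method": "apply_moves", "body": {"commands": [[[0,-0.003,0,0,0,0,0.036],[0,-0.015,0,0,0,0,0.036],[0,-0.015,0,0,0,0,0.036],[-0.035,0,0,0,0,0,0.036],[-0.035,0,0,0,0,0,0.036],[-0.035,0,0,0,0,0,0.036],[-0.02,-0.02,0,0,0,0,0.036],[0,-0.035,-0.01,0,0,0,0.036],[0,-0.035,-0.01,0,0,0,0.036],[0,-0.035,-0.01,0,0,0,0.036],[0,-0.035,-0.01,0,0,0,0.036],[0,0,0,0,0,0,0.036],[0,0,0,0,0,0,0.036]]]}}

```text
time_s: 21.68
ee_pos: [583.3, -245.4, 217.6]
tcp_rot: [[-0.0, 0.049, 0.999], [0.0, 0.999, -0.049], [-1.0, 0.0, -0.0]]
ft_force: [0.1, 0.8, 0.5]
grip_width: 36.0
```

```bash
python3 q.py top scene
```

```text
tcp [ -41.  -247.4] [ 583.27651691 -245.404499    217.58035615] [0.05625788 0.83383929 0.45659547]
top large stand [-1.4 -0.4] [-0.7 -0.1] [138.6 153.2] yaw rel 2.4
top mid stand [-2.3 -0.1] [-17.9   0.6] [107.  101.5] yaw rel -0.4
top small stand [ 1.6 -0. ] [0.7 0.2] [72.  80.8] yaw rel 2.7
pics/top_21.68.png
scene large stand [4.5 1.6] [34.3 22.5] [136.1 152.1] yaw rel 0.0
scene mid stand [25.6 23.5] [21.6 23.5] [ 77.  138.9] yaw rel 44.4
scene small stand [5.7 2.6] [6.2 2.3] [83.6 73.8] yaw rel 0.9
pics/scene_21.68.png
```

View pics/top_21.68.png

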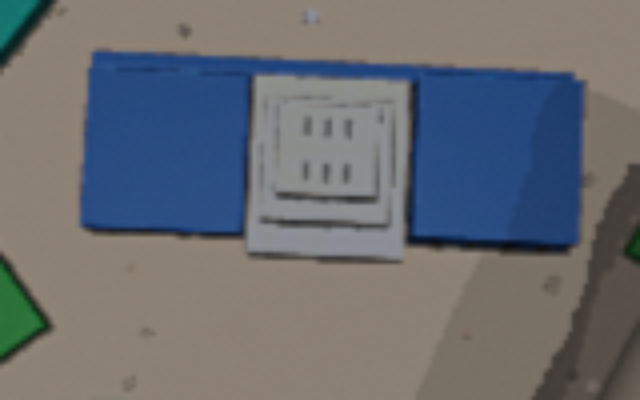

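View pics/scene_21.68.png

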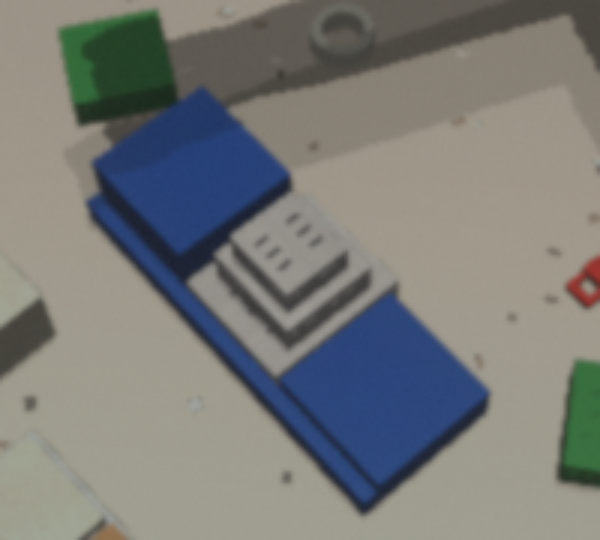

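The stack looks right in both views. I'll take one closer wrist check of squareness and whether the large case is still home.

>>> {"method": "apply_moves", "body": {"commands": [[[-0.01,0.036,0.008,0,0,0,0.036],[-0.01,0.036,0.008,0,0,0,0.036],[-0.01,0.036,0.008,0,0,0,0.036],[-0.01,0.036,0.008,0,0,0,0.036],[-0.01,0.036,0.008,0,0,0,0.036],[0,0,0,0,0,0,0.036],[0,0,0,0,0,0,0.036]]]}}

```text
time_s: 22.37
ee_pos: [633.2, -61.1, 268.1]
tcp_rot: [[0.001, 0.04, 0.999], [0.0, 0.999, -0.04], [-1.0, 0.0, 0.001]]
ft_force: [0.7, 1.4, -0.6]
grip_width: 35.8
```

```bash
python3 q.py wrist; python3 - <<'E'
from h import *
f=pickle.load(open("pics/last_wrist.pkl","rb")); W,Z,blue,grey=masks(f)
R=(W[...,0]>500)&(W[...,0]<760)
for nm,m,h in (("large+",(Z>41)&~blue&(abs(W[...,1])<72),45),("mid+",(Z>80)&~blue&(abs(W[...,1])<69),85),("small",(Z>114)&(Z<130),120)):
    r=rect(f,m&R&(Z<130),h); print(nm,st(r[:2]),r[4:6],round(r[6]+2.5,1))
a=[np.nanmedian(Z[(abs(Z-h)<6)&~blue&(abs(W[...,1])<60)&R]) for h in (45,85,120)];print(a)
# flatness: plane fit of small & middle top
for h in (45,85,120):
    m=(abs(Z-h)<5)&~blue&(abs(W[...,1])<62)&R; P=W[m]; A=np.c_[P[:,:2]-P[:,:2].mean(0),np.ones(len(P))]; print(h,np.degrees(np.linalg.lstsq(A,P[:,2],rcond=None)[0][:2]).round(2),len(P))
E
```

```text
tcp [  0.9 -61.2] [633.22429586 -61.14195134 268.09220344] [ 0.73878484  1.36460248 -0.57469876]
wrist large stand [ 1.1 -3. ] [1.1 0.2] [136.1 150. ] yaw rel 0.1
wrist mid stand [0.5 1.6] [0.5 1.6] [103.4 100.1] yaw rel 0.2
wrist small stand [2.8 1.2] [3.  1.2] [79.2 72.5] yaw rel 0.2
pics/wrist_22.37.png
large+ [  1.1 -10.5] [151.  150.1] 0.2
mid+ [0.5 1.5] [103.8 100.4] 0.2
small [2.9 1.1] [79.4 72.7] 0.2
[np.float32(44.86248), np.float32(84.878555), np.float32(119.96818)]
45 [ 0.   -0.09] 5248
85 [-0.04  0.03] 3884
120 [0.06 0.09] 8494
```

View pics/wrist_22.37.png

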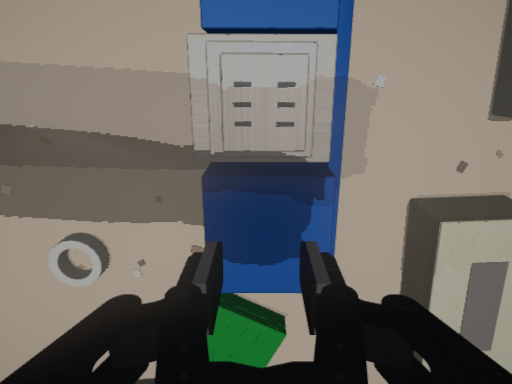

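The wrist view shows the three cases nested concentrically at (265,95), with the large one tight to the bar on its right edge at (337,95). They are square to about 0.2°, with tops at 44.9, 84.9 and 120.0 mm and no tilt. I'll hand in.

```bash
python3 -c "
from station import env
print(env.hand_in())"
```

```text
the job is handed in; nothing more can be done
None
```

The three cases are stacked in the bay, largest at the bottom, and the job is handed in at about 22.4 s of the 64 s allowed. I slid each case level with the two fingers, in the order asked, and gripped or lifted nothing. I pushed the largest in until it stopped against the back bar. The highest force I read was about 29 N at the wrist, at that stop.

**Last wrist check:**

| Case | Offset from bay centre, x / y (mm) | Turn relative to stand | Top height (mm) |
|---|---|---|---|
| Large | 1.1 / about 0 | 0.1° | 44.9 |
| Middle | 0.5 / 1.6 | 0.2° | 84.9 |
| Small | 2.8 / 1.2 | 0.2° | 120.0 |

- **Fit:** No case shows any measurable tilt, and each base is fully on the case below. The hand was well clear of the stack at hand-in.
- **Disagreements:** The coarser top and scene views differed from these by a few mm. The top view also read the small case as turned 2.7° to the stand and the large case 2.4°. I trusted the closer wrist view, where the fitted sizes of the middle and small cases came within about 2 mm of the true ones. The large case's y fit in that view is the weakest, because its outline is partly merged with the blocks (fits ranged from −10 to 0).
- **Bystanders:** I planned the motions clear of them, and those visible in the last pictures look unmoved. I did not measure each one again.

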